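# Show a returned igniter to the inspection camera

### The arm

A 6-joint arm with a two-finger parallel gripper is mounted at the origin on a cart in front of the work surface, level with it; the furniture and walls round the work are solid. World frame = base frame: x ahead of the robot, y to its left, z up, the work surface at z = 0. Lengths are in mm, angles in rad, forces in N, time in s.
With the tool pointing down it reaches from about 350 to 725 mm from the base axis. Payload 6 kg.
Tool frame: the origin (TCP) lies midway between the tips of the shut fingers; the grasp point (between the pads) lies hold_point_z behind it (hold_point_z is the distance from the TCP to the grasp point, in mm); z points along the fingers, y is the line along which they close (so a half turn about z gives the same grasp; the last joint's range is limited). The gripper opens to 85 mm and grips with 20 to 120 N. Pads are 22 mm wide; open, the fingers measure 114 mm over their backs; the gripper's body (76 mm by 85 mm) begins 54 mm behind the grasp point. The pads swing forward as they close: fully open they stand 13 mm farther back than shut.
Start: joints at [1.513, 0.04, 0.085, 0, -1.615, -0.334], TCP at [229.084, 554.521, 231.261] pointing down, gripper open.
Joint ranges: [-2.56, 2.56], [-1.29, 2.01], [-1.08, 1.49], [-3.29, 1.98], [-2.81, -0.18], [-2.99, 2.99]. Speed limits (rad/s): [2.57, 2.57, 3.01, 3.14, 3.14, 3.14].

### API

Orientations are given as a unit quaternion [w, x, y, z].
In Python, from plant import movep, servo_line, move_j, grip, wait, solve_ik, get_state, camera, calibration, MotionError, job_done, masks_of, mark_of, hold_point_z gives the robot as it stands. The module is installed in compiled form; this text tells all that it offers. Calls block until the motion is done:
- movep(position, orientation): joint-space move of the TCP to a pose.
- servo_line(position, velocity=150, orientation=None, f_stop=None): straight line of the TCP; orientation=None keeps the orientation; velocity is the mean speed in mm/s. With f_stop (N) it stops when the force on the tool has changed by that much, and returns True; else False.
- move_j(angles): joint-space move.
- grip(opening, strength=None): finger opening in mm; strength is the grip in N (None keeps the last); returns when the fingers have stopped.
- wait(seconds).
- solve_ik(position, orientation): joint angles nearest the present ones, or None.
- get_state(): the state.
- camera(name): name is "scene" or "top" or "wrist"; returns the picture (384x512x3 uint8, red, green, blue); there is no depth.
- calibration(name): a dict with "K" (3x3 intrinsics, pixels), "eye" and "rotation" of the camera in the world; the wrist camera has in their place "tool_from_camera" (4x4, takes a point from camera to tool coordinates, whose origin is the TCP and whose axes are the flange's). Camera axes: x right, y down, z forward; pixel columns grow to the right and rows downward; lengths in mm; the calibration is good to about 2 mm. A picture is of the moment at which its call begins: read the wrist's pose just before it. calibration takes no time and is no camera call.
A pose or a line that the arm cannot do raises MotionError and nothing moves.
- job_done(): hands the job in; it is judged then, once.
Trained networks look in the newest picture that a camera, given by its name, has taken for a name from the list of things; names that differ only in an ending like _2 or _b are one class to them, and where a whole thing is asked for, a point or a joint stands for the part that bears it (a point fixed in the world has none). Each returns a list of dicts, best first, with "p" (0 to 1); they miss things now and then, are a little off and sometimes report something else, mostly with a low value. They report only what shows in the picture. A call takes as long as a camera call.
- masks_of(target, camera): "pixels" (384x512 bool, what is visible of it) and "extent" ([left, top, right, bottom] in pixels, round what is visible of it).
- mark_of(target, camera): "point" ([column, row] in pixels: a listed point, or the origin of a listed thing).
The state is a dict: "clock": time; "joint_pos": joint angles; "qd": joint speeds; "joint_efforts": joint torques, N m; "eef_pos": TCP position; "orientation": TCP orientation; "wrist_force": force on the tool from outside, world axes, zero at the start; "torque": the same for the moment, N m; "opening": finger opening in mm; "grip_force": force on a finger pad.
Only numpy, scipy, OpenCV 4.12 (cv2) and the standard library are available. Lean on these libraries where they do the work, as an engineer would, in place of code of your own. Each camera call takes 0.05 s, during which the arm holds its last target. There are 200 camera calls.

### The job

A returned igniter has to be looked at under the bench inspection camera. First turn the lamp's dial until its pointer stands at the long mark of the scale; then pick up the igniter and hold it in the air in front of the camera, its slim white ceramic end pointing straight into the lens along the line of sight, the tip 60 mm from the glass and centred on it. Do not touch the camera, leave the dial set and the other small parts where they lie, and finish while still holding the igniter there, steady.

Things in the scene. Friction and masses are not known exactly. Their poses are not given: they have to be found in the camera images.
- igniter: Igniter plug, 66 mm long, lying on its side, 40 to 70 g: a steel hexagon (22 mm over corners, 20 mm high), on one side a steel threaded end with a fine wire, on the other the ceramic end, a slimmer white cone (12 mm) with a small metal cap. Origin under its middle. Its y is its long axis, 10 mm above the origin; the ceramic end points to -y. x is across it; z is up as it lies. Grip it across x at the hexagon.
- igniter_tip (a point): The tip (metal cap) of the igniter's ceramic end, on its long axis, 33 mm from its middle. Axes as the igniter's.
- igniter_hex (a point): Middle of the igniter's hexagon, the place to grip, on its long axis, 40 mm behind the tip. Axes as the igniter's.
- camera_stand: Fixed stand of the inspection camera: a 110 x 120 x 14 mm foot and a steel post 284 mm tall, 20 mm behind the foot's centre. Origin under the middle of the foot. Its -x is the side to which the camera looks; it stands at the back and looks roughly toward the robot.
- lens (a point): Centre of the camera's front glass, about 195 mm above the worktop. Its -x axis is the line of sight, out of the lens, 25 degrees below level; its y is level. Behind it are a round barrel (39 mm across, 34 mm long with its collar) and a box-shaped camera body (50 mm wide, 46 mm high, 60 mm long).
- dimmer: Fixed lamp dimmer: a grey box, 90 x 90 x 40 mm high, its black top plate carrying a round scale of 11 white strokes around a grey knob. Origin under its middle. The one long thick stroke, the long mark, lies on the side of its +x, roughly away from the robot.
- scale_mark (a point): The long mark on the scale, 34 mm from the knob's axis.
- dial (a joint): Angle of the dimmer knob, 0 to 4.71 rad, growing clockwise seen from above. Its pointer stands at the long mark at 2.356 rad. It starts short of the mark by 0.6 to 1.4 rad, stays where it is left, and turns with about 0.04 N m.
- dial_grip (a point): On the knob's axis, in the middle of its upright bar grip, about 61 mm above the worktop. The bar is 11 mm thick, 42 mm long and its top lies 71 mm above the worktop; below it is a round skirt 47 mm across whose top lies 49 mm above the worktop. The bar runs along this point's x axis, and +x is the end with the white pointer line.
- coupler_b: Steel air coupler with a hose tail, 25 x 72 x 24 mm, lying on the worktop; origin under its middle, length along y. Not to be disturbed.
- coupler_c: Brass air coupler, 24 x 53 x 23 mm, lying on the worktop; origin under its middle, length along y. Not to be disturbed.
- bushing_b: Short turned steel bushing, 40 mm across, 26 mm high, standing on end; origin under its middle. Not to be disturbed.

How it is judged:
By the outcome, as a careful person would: the job done as asked, in the order asked, and still so for the second after the job is handed in, while the arm keeps its last pose, push and grip.
It also fails if it takes over 48 s, if anything falls off the work surface, if the arm or the gripper's body presses on something with over 40 N, if the wrist force passes 120 N, or if a joint passes its speed limit or range.

## Working session

There is one attempt and no reset: what is moved stays moved. The work goes in short steps, each a Python script; the robot and the scene stay as the last script left them, time stands still between calls to the robot, and variables do not carry over. Pictures are saved under pics/ and viewed, at most 10 in all, crops included, and the job is handed in when it is done.

```bash
mkdir -p pics; cat > h.py <<'E'
import numpy as np, cv2
from scipy.spatial.transform import Rotation as R
from plant import *
def pose(st):
    q=np.array(st["orientation"]); return R.from_quat(q[[1,2,3,0]]).as_matrix(), np.array(st["eef_pos"])
def cam(name, st=None):
    c=calibration(name); K=np.array(c["K"])
    if name=="wrist":
        Rt,p=pose(st); T=np.array(c["tool_from_camera"]); return K,Rt@T[:3,:3],Rt@T[:3,3]+p
    return K,np.array(c["rotation"]),np.array(c["eye"])
def ray(px,C):
    K,Rc,e=C; d=Rc@np.linalg.solve(K,[px[0],px[1],1]); return e,d/np.linalg.norm(d)
def onz(px,C,z):
    e,d=ray(px,C); return e+d*(z-e[2])/d[2]
def proj(P,C):
    K,Rc,e=C; v=K@(Rc.T@(np.asarray(P,float)-e)); return v[:2]/v[2]
def tri(obs):
    A=np.zeros((3,3));b=np.zeros(3)
    for px,C in obs:
        e,d=ray(px,C);M=np.eye(3)-np.outer(d,d);A+=M;b+=M@e
    return np.linalg.solve(A,b)
def shot(name,fn=None):
    st=get_state(); im=camera(name)
    if fn: cv2.imwrite("pics/"+fn,im[:,:,::-1])
    return im,cam(name,st)
def quat(M):
    q=R.from_matrix(M).as_quat(); return [q[3],q[0],q[1],q[2]]
def down(a):  # tool z down, tool y (closing line) at angle a in world
    y=np.array([np.cos(a),np.sin(a),0]);z=np.array([0,0,-1.]);return quat(np.c_[np.cross(y,z),y,z])
E
python3 - <<'E'
from h import *
np.set_printoptions(precision=1,suppress=True)
print(hold_point_z, get_state(), calibration("wrist"))
Z=dict(igniter=0,igniter_tip=10,igniter_hex=10,camera_stand=0,lens=195,dimmer=0,scale_mark=40,dial_grip=61,coupler_b=0,coupler_c=0,bushing_b=0)
for n in("scene","top"):
    im,C=shot(n,n+".png"); print(n,C[2],C[1])
    for t,z in Z.items():
        if t=="coupler_c":continue
        for m in mark_of(t,n)[:3]: print(t,round(m["p"],2),np.array(m["point"]),onz(m["point"],C,z))
a=cv2.imread("pics/scene.png");b=cv2.imread("pics/top.png")
E
```

```text
18.700000000000003 {'clock': 0.0, 'joint_pos': array([ 1.5,  0. ,  0.1, -0. , -1.6, -0.3]), 'qd': array([-0.,  0., -0., -0.,  0., -0.]), 'joint_efforts': array([ -0. , -36.8,  34.7,   6.9,  -0. ,   0. ]), 'eef_pos': array([228.9, 554.2, 230.3]), 'orientation': array([ 0. ,  1. , -0.2, -0. ]), 'wrist_force': array([0.8, 0.4, 0.8]), 'torque': array([-0. ,  0.1,  0. ]), 'grip_force': 0.0, 'opening': 85.36113530021288} {'K': array([[324. ,   0. , 250.7],
       [  0. , 324. , 192.2],
       [  0. ,   0. ,   1. ]]), 'tool_from_camera': array([[   0. ,   -1. ,   -0.3,   69.2],
       [   1. ,    0. ,   -0. ,   -0.6],
       [   0. ,   -0.3,    1. , -141. ],
       [   0. ,    0. ,    0. ,    1. ]])}
scene [ 165.1 -347.3  901. ] [-0.3  0.9 -0.3  0.1]Traceback (most recent call last):
  File "<stdin>", line 9, in <module>
  File "h.py", line 14, in onz
    e,d=ray(px,C); return e+d*(z-e[2])/d[2]
        ~~~^^^^^^
  File "h.py", line 12, in ray
    K,Rc,e=C; d=Rc@np.linalg.solve(K,[px[0],px[1],1]); return e,d/np.linalg.norm(d)
                ~~^~~~~~~~~~~~~~~~~~~~~~~~~~~~~~~~~~~
ValueError: matmul: Input operand 1 has a mismatch in its core dimension 0, with gufunc signature (n?,k),(k,m?)->(n?,m?) (size 3 is different from 4)
```

```bash
sed -i 's|return K,np.array(c\["rotation"\]),np.array(c\["eye"\])|return K,R.from_quat(np.array(c["rotation"])[[1,2,3,0]]).as_matrix(),np.array(c["eye"])|' h.py
python3 - <<'E'
from h import *
np.set_printoptions(precision=1,suppress=True)
Z=dict(igniter=0,igniter_tip=10,igniter_hex=10,camera_stand=0,lens=195,dimmer=0,scale_mark=40,dial_grip=61,coupler_b=0,bushing_b=0)
obs={}
for n in("scene","top"):
    im,C=shot(n,n+".png"); print(n,C[2])
    for t,z in Z.items():
        for i,m in enumerate(mark_of(t,n)[:3]):
            print(t,round(m["p"],2),np.array(m["point"]),onz(m["point"],C,z))
            if i==0: obs.setdefault(t,[]).append((m["point"],C))
for t in obs:
    if len(obs[t])==2: print("tri",t,tri(obs[t]))
E
```

```text
scene [ 165.1 -347.3  901. ]
igniter 0.5 [209.9 240.2] [456.9 207.8   0. ]
igniter_tip 0.54 [215.1 227.5] [489.1 228.3  10. ]
igniter_tip 0.44 [281.9 317.4] [464.3 -86.   10. ]
igniter_hex 0.52 [206.6 239.7] [447.5 208.6  10. ]
camera_stand 0.86 [249.9 172.3] [704.8 346.8   0. ]
camera_stand 0.17 [255.5 273.8] [491.   48.2   0. ]
lens 0.91 [231.6 149.9] [600.5 291.7 195. ]
dimmer 0.81 [271.9 328.6] [431.3 -89.2   0. ]
dimmer 0.31 [251.8 274.7] [481.8  52.    0. ]
scale_mark 0.71 [283.8 314.6] [462.1 -92.4  40. ]
dial_grip 0.68 [271.2 314.9] [432.2 -81.7  61. ]
coupler_b 0.79 [251.6 274.4] [482.  53.   0.]
coupler_b 0.67 [253.3 215. ] [605.9 203.5   0. ]
bushing_b 0.47 [290.3 251.9] [606.6  42.3   0. ]
top [ 486.8  172.8 1070.2]
igniter 0.51 [240.8 250.8] [446.8 210.7   0. ]
igniter_tip 0.47 [233.3 240.6] [475.5 231.5  10. ]
igniter_hex 0.4 [247.5 248.9] [452.5 191.6  10. ]
camera_stand 0.8 [195.7 170.1] [677.5 342.    0. ]
lens 0.7 [206.9 183.8] [610.1 284.3 195. ]
dimmer 0.79 [344.8 259.1] [423.9 -82.2   0. ]
scale_mark 0.77 [347.6 249. ] [453.4 -81.   40. ]
dial_grip 0.72 [350.8 258.4] [429.3 -83.7  61. ]
coupler_b 0.52 [298.4 240.6] [475.5  47.8   0. ]
coupler_b 0.51 [244.1 197.5] [598.1 201.9   0. ]
bushing_b 0.67 [298.7 195.3] [604.5  45.3   0. ]
tri igniter [451.2 207.8   4.5]
tri igniter_tip [481.1 227.5  16.9]
tri igniter_hex [447.5 194.5  27.3]
tri camera_stand [681.3 332.6  25.1]
tri lens [604.6 287.1 196.9]
tri dimmer [427.8 -85.8  -2.7]
tri scale_mark [458.7 -86.8  33.1]
tri dial_grip [430.1 -82.8  65.7]
tri coupler_b [476.7  48.4  11.8]
tri bushing_b [606.2  44.1  -2.2]
```

View pics/scene.png

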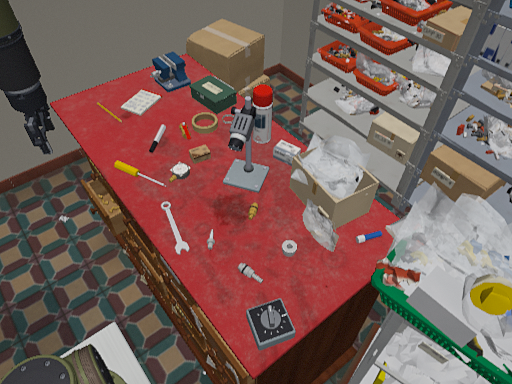

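View pics/top.png

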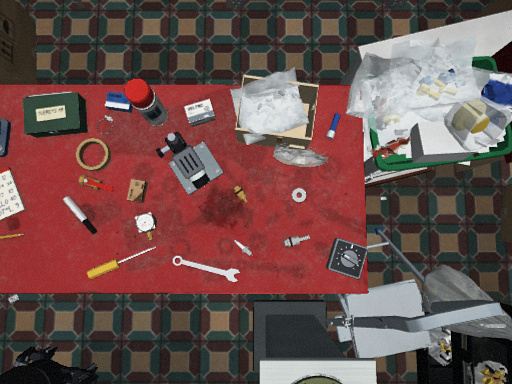

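Scene picture: igniter at about (211,240), dimmer (270,322), inspection camera (240,130), steel coupler (250,273), brass coupler (253,211) and bushing (289,248). The top picture agrees, with the igniter at (243,247). Next I look closer with the wrist camera, at the igniter and then the dimmer.

```bash
cat > look.py <<'E'
E
python3 - <<'E'
from h import *
np.set_printoptions(precision=2,suppress=True)
def go(p):
    best=None
    for k in range(16):
        q=down(k*np.pi/8); j=solve_ik(p,q)
        if j is not None:
            c=np.abs(np.array(j)-get_state()["joint_pos"]).max()+0.3*abs(j[5])
            if best is None or c<best[0]: best=(c,q)
    movep(p,best[1])
go([430,205,200])
im,C=shot("wrist","w1.png")
for t,z in dict(igniter=0,igniter_tip=10,igniter_hex=10).items():
    for m in mark_of(t,"wrist")[:2]: print(t,round(m["p"],2),np.array(m["point"]),onz(m["point"],C,z))
for m in masks_of("igniter","wrist")[:2]:
    r=cv2.minAreaRect(np.argwhere(m["pixels"])[:,::-1].astype(np.float32)); b=cv2.boxPoints(r)
    print("mask",m["p"],r,[onz(x,C,10)[:2] for x in b])
go([430,-84,220])
im,C=shot("wrist","w2.png")
for t,z in dict(dimmer=0,scale_mark=40,dial_grip=61).items():
    for m in mark_of(t,"wrist")[:2]: print(t,round(m["p"],2),np.array(m["point"]),onz(m["point"],C,z))
for m in masks_of("dial","wrist")[:1]:
    r=cv2.minAreaRect(np.argwhere(m["pixels"])[:,::-1].astype(np.float32)); print("mask",m["p"],r)
print(C, get_state()["clock"],get_state()["joint_pos"])
a=cv2.imread("pics/w1.png");b=cv2.imread("pics/w2.png")
cv2.imwrite("pics/w12.png",np.hstack([a[:,56:456],b[:,56:456]]))
E
```

```text
igniter 0.67 [237.1 150.6] [454.46 203.14   0.  ]
igniter 0.26 [199.6 153.8] [480.1  233.65   0.  ]
igniter_tip 0.83 [202.8 155.5] [476.56 230.39  10.  ]
igniter_hex 0.76 [238.3 150.4] [454.47 200.79  10.  ]
mask 0.94 ((232.54164123535156, 150.65655517578125), (60.07543182373047, 21.208404541015625), 6.911227226257324) [array([476.09, 232.96]), array([488.86, 215.33]), array([441.01, 177.68]), array([427.31, 194.74])]
dimmer 0.79 [254.2 165.6] [427.24 -83.26   0.  ]
scale_mark 0.61 [226.6 155.8] [459.85 -88.8   40.  ]
dial_grip 0.56 [253.6 180.9] [427.21 -80.02  61.  ]
dial_grip 0.22 [255.7 167.7] [430.31 -92.56  61.  ]
mask 0.85 ((251.5, 175.5), (45.0, 45.0), 90.0)
(array([[323.97,   0.  , 250.72],
       [  0.  , 323.97, 192.19],
       [  0.  ,   0.  ,   1.  ]]), array([[-0.92, -0.37, -0.1 ],
       [-0.38,  0.89,  0.25],
       [ 0.  ,  0.27, -0.96]]), array([ 457.73, -145.98,  360.77])) 4.3167 [ 0.27 -0.41 -0.32 -0.   -1.65  0.12]
```

View pics/w12.png

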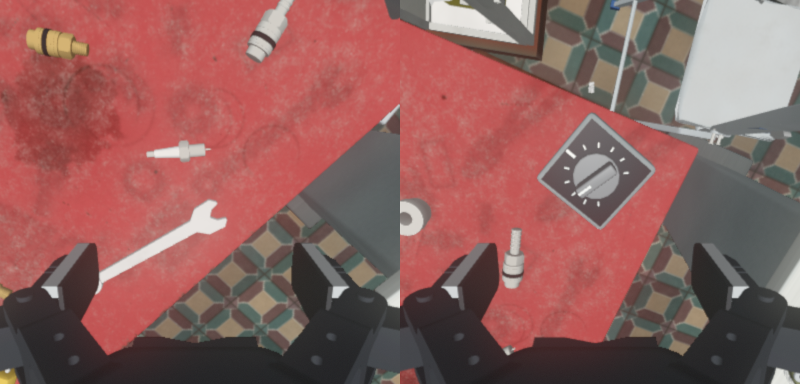

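Left (igniter): the tip is at about (148,155) and the wire end at (210,150). Right (dimmer): the knob is at (596,177), the pointer end of the bar at lower left (580,192) and the long mark at (570,153), so it turns clockwise. I go closer and rectify the view.

```bash
cat >> h.py <<'E'
def rectify(im,C,c,z,half=60,s=5):
    w=np.array([[c[0]+a,c[1]+b,z] for a,b in((-half,-half),(half,-half),(half,half),(-half,half))])
    px=np.float32([proj(p,C) for p in w]); n=2*half*s
    # output: world x to up, world y to left
    dst=np.float32([[n,n],[n,0],[0,0],[0,n]]); dst=np.float32([[(half-(p[1]-c[1]))*s,(half-(p[0]-c[0]))*s] for p in w])
    return cv2.warpPerspective(im,cv2.getPerspectiveTransform(px,dst),(n,n),flags=cv2.INTER_CUBIC)
E
python3 - <<'E'
from h import *
np.set_printoptions(precision=2,suppress=True)
C=cam("wrist",get_state())
a=onz([236,192],C,71);b=onz([269,167],C,71); print("bar",a,b,np.degrees(np.arctan2(*(a-b)[1::-1])))
st=get_state();Rt,p=pose(st)
c=np.array([428,-82.])
servo_line([*(c-35*Rt[:2,0]),140],orientation=st["orientation"])
im,C=shot("wrist","w3.png")
for t,z in dict(dimmer=0,scale_mark=40,dial_grip=61).items():
    for m in mark_of(t,"wrist")[:2]: print(t,round(m["p"],2),np.array(m["point"]),onz(m["point"],C,z))
r1=rectify(im,C,c,40,60,4);r2=rectify(im,C,c,71,40,6)
cv2.imwrite("pics/r3.png",np.hstack([cv2.resize(r1,(400,400)),cv2.resize(r2,(400,400))])[:,:,::-1])
E
```

```text
bar [439.21 -66.08  71.  ] [420.32 -99.5   71.  ] 60.527418325505685
dimmer 0.72 [249.6 141.8] [430.76 -81.22   0.  ]
scale_mark 0.71 [216.4 123. ] [460.12 -88.91  40.  ]
dial_grip 0.69 [252.2 154.5] [428.32 -80.62  61.  ]
```

View pics/r3.png

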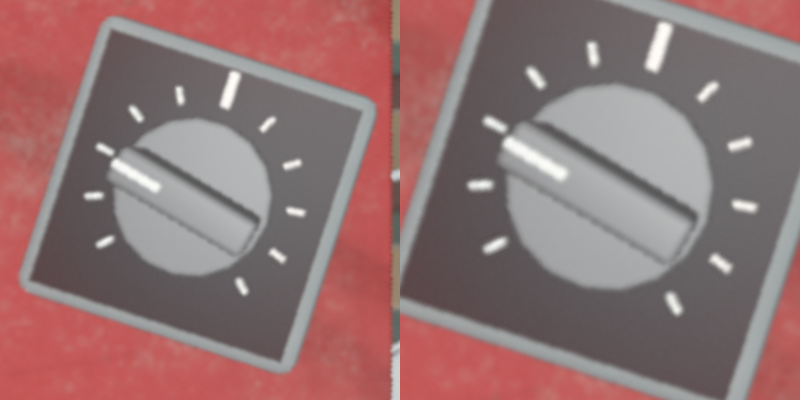

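The rectified view shows the box's +x at a yaw of about -17.7°, the pointer at about 62°, and the knob centre at about (429.7,-81.7). The dial therefore needs about 80° clockwise.

```bash
python3 - <<'E'
from h import *
np.set_printoptions(precision=2,suppress=True)
c=[429.7,-81.7]; y0=np.radians(62);y1=np.radians(-17.7)
for s in(1,-1):
    j0=solve_ik([*c,52],down(y0+s*np.pi/2)); j1=solve_ik([*c,52],down(y1+s*np.pi/2)); print(s,j0,j1)
    if j0 is not None and j1 is not None and max(abs(j0[5]),abs(j1[5]))<2.85 and abs(j0[5]-j1[5])<1.8: break
else: raise SystemExit("none")
f=lambda a:down(a+s*np.pi/2)
movep([*c,110],f(y0)); grip(45); servo_line([*c,52],120)
grip(0,40); st=get_state(); print(st["opening"],st["grip_force"],st["wrist_force"],st["torque"],st["eef_pos"])
for k in(1,2,3,4):
    movep([*c,52],f(y0+(y1-y0)*k/4)); st=get_state(); print(st["opening"],st["wrist_force"],st["torque"])
print(st["clock"],st["joint_pos"],pose(st))
E
```

```text
1 [ 0.28 -0.37 -0.61  0.   -1.34 -0.77] [ 0.28 -0.37 -0.61  0.   -1.34 -2.16]
9.8707878115098 41.24519348144531 [-12.72   7.43  10.95] [2.52 4.22 0.02] [428.39 -80.94  53.01]
10.2336215096958 [-12.62   6.89  10.6 ] [ 2.4   4.14 -0.15]
10.011733610232442 [-12.78   6.54  11.23] [ 2.35  4.2  -0.04]
10.209559258720185 [-12.56   6.67  10.89] [ 2.31  4.22 -0.05]
9.805523908511564 [-12.66   6.81  10.69] [ 2.4   4.29 -0.01]
9.2417 [ 0.28 -0.37 -0.6  -0.   -1.34 -2.16] (array([[-0.95,  0.3 , -0.  ],
       [ 0.3 ,  0.95,  0.  ],
       [ 0.  ,  0.  , -1.  ]]), array([428.28, -81.01,  52.99]))
```

```bash
python3 - <<'E'
from h import *
np.set_printoptions(precision=2,suppress=True)
st=get_state();p=st["eef_pos"]
grip(45); servo_line([p[0],p[1],110],150)
Rt,_=pose(st); c=np.array([429.7,-81.7])
movep([*(c-35*Rt[:2,0]),150],st["orientation"])
im,C=shot("wrist")
r1=rectify(im,C,c,40,60,5);r2=rectify(im,C,c,71,40,6)
cv2.imwrite("pics/r4.png",np.hstack([cv2.resize(r1,(400,400)),cv2.resize(r2,(400,400))])[:,:,::-1])
print(get_state()["clock"])
E
```

```text
10.5917
```

View pics/r4.png

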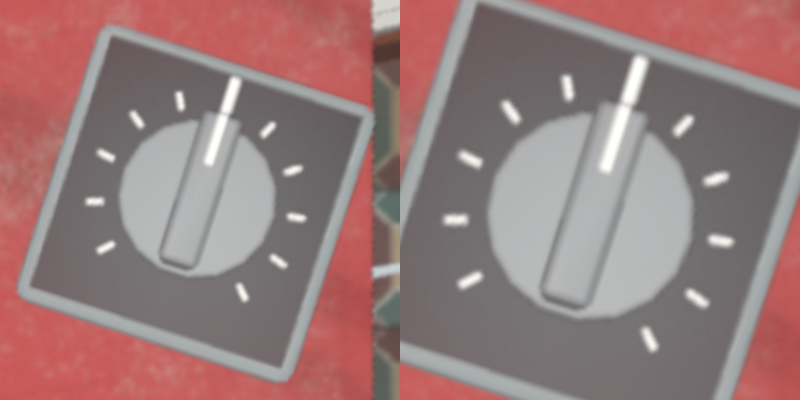

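The pointer now lines up with the long mark to within about 1°. Next I look closely at the inspection camera and then the igniter.

```bash
cat > lens.py <<'E'
from h import *
np.set_printoptions(precision=2,suppress=True)
L=np.array([604.6,287.1,196.9]);psi=np.radians(30)
T=np.array(calibration("wrist")["tool_from_camera"])
def campose(eye,tgt,roll):
    z=tgt-eye;z/=np.linalg.norm(z);x=np.cross(z,[0,0,1]);x/=np.linalg.norm(x);y=np.cross(z,x)
    Rc=np.c_[x,y,z]@R.from_euler('z',roll).as_matrix()
    Rt=Rc@T[:3,:3].T; return eye-Rt@T[:3,3],quat(Rt)
def view(d,pitch,dyaw,fn):
    best=None
    tgt=L+[25,15,-70]
    v=np.array([np.cos(pitch)*np.cos(psi+dyaw),np.cos(pitch)*np.sin(psi+dyaw),-np.sin(pitch)])
    for roll in np.arange(0,6.28,np.pi/4):
        p,q=campose(tgt-d*v,tgt,roll)
        j=solve_ik(p,q)
        if j is None: continue
        cst=np.abs(j-get_state()["joint_pos"]).max()
        if best is None or cst<best[0]: best=(cst,p,q,roll)
    if best is None: return None
    print(best[0],best[1],best[3])
    movep(best[1],best[2]); im,C=shot("wrist",fn)
    for t in("lens","camera_stand"):
        for m in mark_of(t,"wrist")[:1]: print(t,round(m["p"],2),np.array(m["point"])); yield t,m["point"],C
E
python3 - <<'E'
from lens import *
obs={"lens":[],"camera_stand":[]}
n=0
for d,p,dy in((320,50,-25),(320,60,-25),(300,75,-20),(320,50,25),(300,65,25),(320,60,0)):
    try: r=list(view(d,np.radians(p),np.radians(dy),f"l{n}.png"))
    except MotionError as e: print(e); continue
    if not r: print("no",d,p,dy); continue
    print(d,p,dy); n+=1
    for t,px,C in r: obs[t].append((px,C)); np.save(f"C{n-1}.npy",np.c_[C[0],C[1],C[2]])
    if n==2: break
for t in obs: 
    if len(obs[t])>1: print(t,tri(obs[t]))
for px,C in obs["camera_stand"]: print(onz(px,C,0))
for px,C in obs["lens"]: print(onz(px,C,195))
print(get_state()["clock"],get_state()["joint_pos"])
import glob
cv2.imwrite("pics/l01.png",cv2.resize(np.hstack([cv2.imread(f"pics/l{i}.png") for i in range(n)]),(800,300)))
E
```

```text
0.770077385207399 [543.2  293.93 271.28] 3.141592653589793
lens 0.83 [245.3 227.2]
camera_stand 0.97 [278.6 163. ]
320 50 -25
0.2998794567512937 [569.49 296.23 284.16] 3.141592653589793
lens 0.84 [244.7 217.6]
camera_stand 0.57 [279.6 182.6]
320 60 -25
lens [626.96 295.47 176.05]
camera_stand [703.68 350.73 -37.27]
[678.23 343.66   0.  ]
[683.95 346.23   0.  ]
[607.25 294.39 195.  ]
[613.98 294.63 195.  ]
12.8083 [ 0.89 -0.05  0.    0.18 -1.45 -2.38]
```

View pics/l01.png

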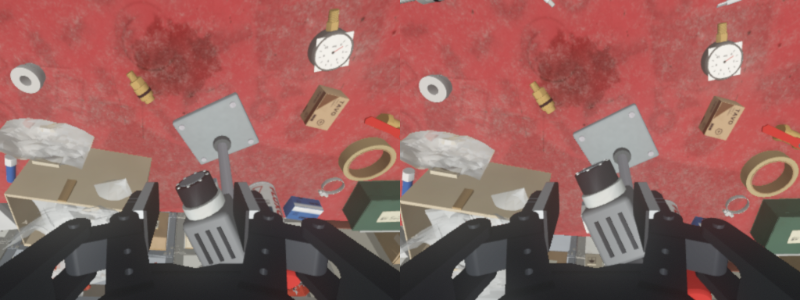

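The close views show the camera head at (205,200) with its front rim at about (193,178), and the foot plate with clean edges. I get the yaw from the foot edges, back off, and take a more frontal view of the lens.

```bash
python3 - <<'E'
from lens import *
c=[665,325]
for i in(0,1):
    M=np.load(f"C{i}.npy");C=(M[:,:3],M[:,3:6],M[:,6])
    r=rectify(cv2.imread(f"pics/l{i}.png"),C,c,14,110,3)
    g=cv2.cvtColor(r,cv2.COLOR_BGR2HSV)[:,:,1]
    cv2.imwrite(f"pics/rf{i}.png",r)
    for l in cv2.createLineSegmentDetector().detect(cv2.GaussianBlur(g,(5,5),0))[0][:,0]:
        P=[np.array([c[0]+110-l[k+1]/3,c[1]+110-l[k]/3]) for k in(0,2)]
        d=P[1]-P[0];n=np.linalg.norm(d)
        if n>35: print(i,round(n),P[0],P[1],"ang90",round(np.degrees(np.arctan2(d[1],d[0]))%90,1))
# back away: up and towards the robot
st=get_state();p=st["eef_pos"]
servo_line(p+np.array([-60,-40,60]),200)
L=np.array([606,289,196.]);s=np.radians(30)
done=0
for pitch,dy,d in [(a,b,d) for d in(320,290,360) for a in(15,25,35,5,45) for b in(-10,10,-30,25)]:
    a=np.radians(pitch);y=s+np.radians(dy)
    v=np.array([np.cos(a)*np.cos(y),np.cos(a)*np.sin(y),-np.sin(a)])
    p,q=campose(L-d*v,L,0)
    for roll in(0,np.pi/2,-np.pi/2):
        p,q=campose(L-d*v,L+[0,0,15],roll)
        if p[2]<130: continue
        j=solve_ik(p,q)
        if j is not None: 
            print("can",pitch,dy,d,roll,p,j,np.abs(j-get_state()["joint_pos"]).max()); done+=1
    if done>8: break
print(get_state()["eef_pos"],get_state()["joint_pos"])
E
```

```text
0 108 [601.11 361.12] [692.08 419.47] ang90 32.7
0 112 [660.79 264.8 ] [600.27 358.7 ] ang90 32.8
0 103 [757.55 320.69] [671.11 265.15] ang90 32.7
0 60 [694.93 419.61] [727.58 369.  ] ang90 32.8
0 49 [727.8  369.27] [775.22 382.88] ang90 16.0
0 37 [775.09 360.55] [739.18 352.57] ang90 12.5
0 36 [738.24 352.22] [757.62 322.38] ang90 33.0
1 108 [602.61 361.39] [693.55 419.78] ang90 32.7
1 70 [727.37 300.69] [668.57 262.89] ang90 32.7
1 112 [663.16 264.66] [602.58 358.85] ang90 32.7
1 49 [727.78 370.46] [774.66 385.21] ang90 17.5
1 57 [696.44 418.41] [727.4  370.13] ang90 32.7
can 15 10 320 -1.5707963267948966 [501.17 166.14 245.89] [-0.21 -0.62 -0.57 -1.33 -1.21 -1.77] 1.5144210328405916
can 15 -30 320 1.5707963267948966 [446.75 315.74 246.  ] [ 1.38 -0.3  -1.02  1.36 -1.5  -2.23] 1.1682166781927776
can 15 25 320 0 [511.32 153.88 219.83] [-0.45 -0.38 -0.63 -1.66 -1.43 -2.88] 1.8529935532146595
can 15 25 320 -1.5707963267948966 [536.54 143.19 245.89] [-0.31 -0.2  -0.26 -1.36 -1.53 -1.57] 1.5526654372583297
can 25 10 320 -1.5707963267948966 [509.55 173.17 272.44] [ 0.01 -0.64 -0.47 -1.04 -1.11 -2.1 ] 1.2289872334176195
can 25 -30 320 1.5707963267948966 [457.7  315.74 272.54] [ 1.39 -0.35 -0.9   1.19 -1.47 -2.01] 1.0031120283995936
can 25 25 320 -1.5707963267948966 [542.82 152.15 272.44] [-0.17 -0.26 -0.18 -1.18 -1.46 -1.8 ] 1.368680561724524
can 35 -10 320 1.5707963267948966 [471.81 268.61 296.63] [ 1.28 -0.77 -1.01  1.07 -1.17 -1.45] 0.9719215223155575
can 35 -10 320 -1.5707963267948966 [490.04 218.34 296.54] [ 0.93 -1.09 -0.96  0.34 -0.73  2.58] 4.9794113304903975
[508.75 256.14 342.76] [ 0.94 -0.22 -0.04  0.19 -1.58 -2.4 ]
```

View pics/rf0.png

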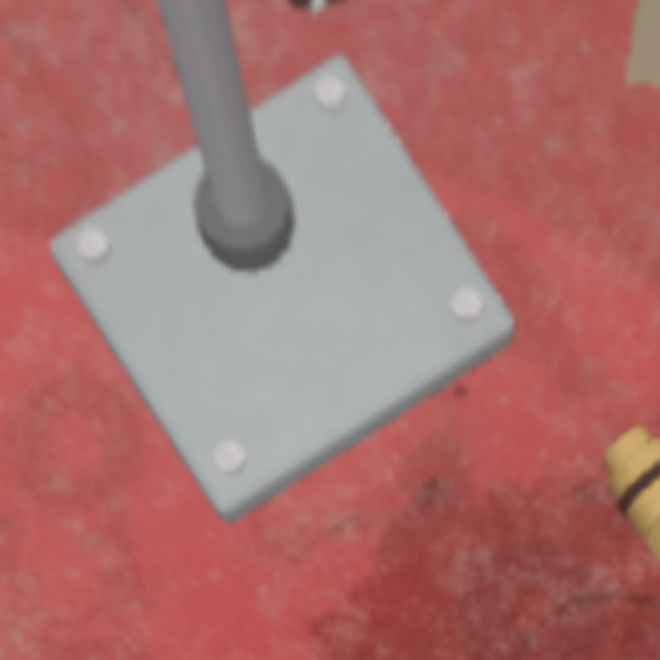

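The foot edges give a stand yaw of 32.7° and a centre of about (680.5,340.5). Next come two oblique frontal views of the lens.

```bash
python3 - <<'E'
from lens import *
L=np.array([606,289,196.]);s=np.radians(30);obs=[];ims=[]
for k,(pitch,dy) in enumerate([(35,-10),(25,-30)]):
    a=np.radians(pitch);y=s+np.radians(dy);v=np.array([np.cos(a)*np.cos(y),np.cos(a)*np.sin(y),-np.sin(a)])
    p,q=campose(L-320*v,L+[0,0,15],np.pi/2); movep(p,q)
    im,C=shot("wrist",f"f{k}.png"); m=mark_of("lens","wrist")[0]; print(m["p"],np.array(m["point"]),onz(m["point"],C,196))
    np.save(f"F{k}.npy",np.c_[C[0],C[1],C[2]]); obs.append((m["point"],C))
    u,w=np.int32(m["point"]); u=max(u,60);w=min(max(w,60),323);ims.append(cv2.resize(im[w-60:w+60,u-60:u+60,::-1],(400,400),interpolation=cv2.INTER_CUBIC)); print(u-60,w-60)
cv2.imwrite("pics/f01.png",np.hstack(ims))
P=tri(obs);print(P,[proj(P,C)-px for px,C in obs],get_state()["clock"])
E
```

```text
0.69 [264.8 196.9] [602.5  291.89 196.  ]
204 136
0.91 [262.8 199. ] [607.56 296.03 196.  ]
202 139
[607.55 294.81 194.19] [array([-1.83,  0.94]), array([ 1.66, -1.24])] 15.175
```

View pics/f01.png

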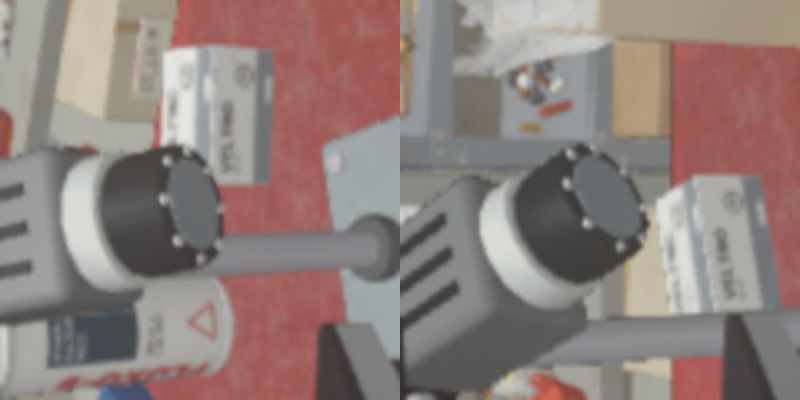

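The front glass is at (194,204) in the left crop and (610,199) in the right one, giving full pixels (262.2,197.2) and (265,198.7). I triangulate from these, then look at the igniter close up.

```bash
python3 - <<'E'
from lens import *
obs=[]
for k,px in enumerate([(262.2,197.2),(265,198.7)]):
    M=np.load(f"F{k}.npy");C=(M[:,:3],M[:,3:6],M[:,6]);obs.append((px,C));print(onz(px,C,195))
P=tri(obs);print("lens",P,[proj(P,C)-px for px,C in obs],"lat",-.5402*P[0]+.8415*P[1])
ps=np.radians(32.7);t=np.radians(25)
X=np.array([np.cos(t)*np.cos(ps),np.cos(t)*np.sin(ps),np.sin(t)]);Z=np.array([np.sin(t)*np.cos(ps),np.sin(t)*np.sin(ps),-np.cos(t)])
hexp=P-100*X; tcp=hexp+hold_point_z*Z
for s in(1,-1):
    xt=s*X; q=quat(np.c_[xt,np.cross(Z,xt),Z]); print("hold",s,tcp,solve_ik(tcp,q))
a=np.radians(51)
for s in(0,np.pi):
    # tool x along axis(+s): y = x rotated by -90 for z down
    print("grasp",s,solve_ik([455,202,20],down(a+s-np.pi/2)),pose({"orientation":down(a+s-np.pi/2),"eef_pos":[0]*3})[0][:,0])
E
```

```text
[607.93 294.27 195.  ]
[604.57 295.68 195.  ]
lens [612.49 295.95 191.44] [array([ 0.15, -0.07]), array([-0.14,  0.09])] lat -81.82024661807122
hold 1 [542.87 251.26 132.23] [ 0.83 -0.35 -0.55  0.13 -0.95  1.25]
hold -1 [542.87 251.26 132.23] [ 0.83 -0.35 -0.55  0.13 -0.95 -1.89]
grasp 0 [ 0.82 -0.16 -0.49  0.   -1.23  1.64] [0.63 0.78 0.  ]
grasp 3.141592653589793 [ 0.82 -0.16 -0.49  0.   -1.23 -1.5 ] [-0.63 -0.78 -0.  ]
```

```bash
python3 - <<'E'
from h import *
np.set_printoptions(precision=2,suppress=True)
st=get_state(); Rt,p=pose(st)
servo_line(p-60*Rt[:,2]*np.array([1,1,0])+[0,0,30],200)
a=np.radians(51);q=down(a-np.pi/2);tx=np.array([np.cos(a),np.sin(a)]);c=np.array([458,206.])
movep([*(c-25*tx),120],q); grip(85)
im,C=shot("wrist","w5.png")
for t,z in dict(igniter=0,igniter_tip=10,igniter_hex=10).items():
    for m in mark_of(t,"wrist")[:2]: print(t,round(m["p"],2),np.array(m["point"]),onz(m["point"],C,z))
m=masks_of("igniter","wrist")[0]; r=rectify(m["pixels"].astype(np.uint8)*255,C,c,10,50,4)
ys,xs=np.nonzero(r>127); P=np.c_[c[0]+50-ys/4,c[1]+50-xs/4]; mu=P.mean(0)
w,V=np.linalg.eigh(np.cov((P-mu).T)); d=V[:,1]*np.sign(V[0,1]); al=(P-mu)@d; print("mask",m["p"],mu,np.degrees(np.arctan2(d[1],d[0])),al.min(),al.max())
cv2.imwrite("pics/r5.png",rectify(im,C,c,10,50,6)[:,:,::-1]); print(get_state()["clock"])
E
```

```text
igniter 0.95 [249.6 160.6] [456.72 204.47   0.  ]
igniter_tip 0.57 [247.3 122.1] [475.08 229.82  10.  ]
igniter_tip 0.37 [406.5  30.1] [602.54 208.47  10.  ]
igniter_hex 0.78 [250.9 171.7] [453.07 198.27  10.  ]
mask 0.93 [455.23 203.3 ] 49.84410947364051 -29.860728263961995 35.0980734187333
19.4167
```

View pics/r5.png

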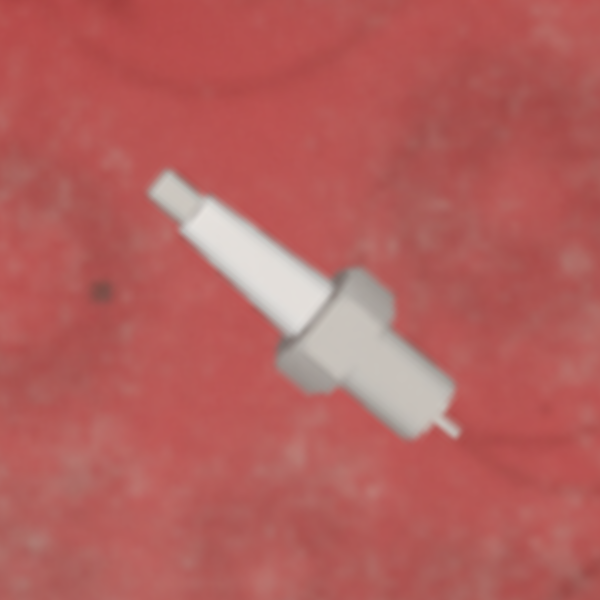

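The igniter's tip is at (161,183) in the crop and its hexagon at (336,330), so the axis yaw is 49.8° and the hexagon's middle is at about (452.5,199.3). I grip it now.

```bash
cat > hold.py <<'E'
from h import *
np.set_printoptions(precision=2,suppress=True)
P=np.array([607.5,293.8,194.5]);ps=np.radians(32.7);t=np.radians(25)
X=np.array([np.cos(t)*np.cos(ps),np.cos(t)*np.sin(ps),np.sin(t)]);Z=np.array([np.sin(t)*np.cos(ps),np.sin(t)*np.sin(ps),-np.cos(t)])
q=quat(np.c_[X,np.cross(Z,X),Z])
E
python3 - <<'E'
from hold import *
a=np.radians(49.8);qg=down(a-np.pi/2)
grip(46); movep([452.5,199.3,60],qg); servo_line([452.5,199.3,2],80); st=get_state(); print(st["eef_pos"],st["wrist_force"])
grip(0,60); st=get_state(); print("gripped",st["opening"],st["grip_force"],st["eef_pos"],st["wrist_force"])
g=10-st["eef_pos"][2]; np.save("g.npy",g)
servo_line([452.5,199.3,100],150)
tcp=P-100*X+g*Z
movep(tcp-60*Z-20*X,q); wait(0.3)
im,C=shot("wrist","h1.png"); st=get_state(); print(st["eef_pos"],tcp-60*Z-20*X,st["opening"],st["grip_force"],st["clock"])
Rt,p=pose(st)
for n in("lens","igniter_tip","igniter_hex"):
    for m in mark_of(n,"wrist")[:2]: print(n,m["p"],np.array(m["point"]))
for n,w in(("lens",P),("tip",p+40*X-g*Z),("hex",p-g*Z)): print("exp",n,proj(w,C))
# ceramic end: mask
m=masks_of("igniter","wrist")[0]; print(m["p"],m["extent"])
cv2.imwrite("pics/h1c.png",cv2.resize(im[:300,100:400,::-1],(600,600)))
E
```

```text
[452.86 199.51   2.53] [0.23 0.35 0.32]
gripped 18.324981429409327 58.56143962824717 [452.98 199.6    2.9 ] [-0.85 -0.01  5.23]
[497.17 222.94 190.45] [497.17 222.97 191.73] 18.313594276260964 58.64171033492312 23.125
igniter_tip 0.85 [251.5 173.2]
igniter_hex 0.64 [252.8 257.2]
exp lens [249.56  -1.42]
exp tip [249.22 171.88]
exp hex [249.31 258.42]
0.76 [234.3, 175.8, 269.4, 308.1]
```

View pics/h1c.png

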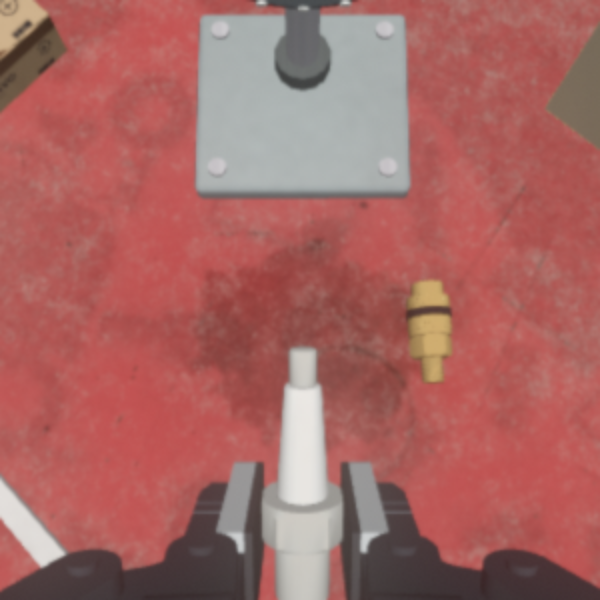

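The igniter is held straight. Its tip is at crop (303,350) and the stand post and lens rim are centred at about 304, so it is laterally aligned with the lens. I take a raised view for the distance, then check in the fixed cameras.

```bash
python3 - <<'E'
from hold import *
g=float(np.load("g.npy")); tcp=P-100*X+g*Z; Y=np.cross(Z,X)
F=np.c_[X,Y,Z]
obs=[]
for dz,dx in((90,50),(60,60)):
    try: servo_line(tcp-dz*Z-dx*X,150,q); wait(0.2)
    except MotionError as e: print(e);continue
    im,C=shot("wrist",f"h{dz}.png"); Rt,p=pose(get_state())
    for n,w in(("lens",P),("igniter_tip",p+40*X-g*Z)):
        for m in mark_of(n,"wrist")[:1]: print(n,m["p"],np.array(m["point"]),"exp",proj(w,C))
servo_line(tcp-20*X,150,q); wait(0.2)
for n in("scene","top"):
    im,C=shot(n,f"hold_{n}.png"); Rt,p=pose(get_state())
    for k,w in(("lens",P),("igniter_tip",p+40*X-g*Z)):
        for m in mark_of(k,n)[:2]: print(n,k,m["p"],np.array(m["point"]),"exp",proj(w,C))
    print("px per 10mm X,Y,Z",[proj(P+10*F[:,i],C)-proj(P,C) for i in range(3)])
st=get_state();print(st["eef_pos"],tcp-20*X,Rt.T@F[:,0],st["wrist_force"],st["clock"])
E
```

```text
igniter_tip 0.95 [251.  174.6] exp [249.37 172.11]
igniter_tip 0.78 [252.1 177.6] exp [249.12 172.18]
scene lens 0.74 [235.1 151. ] exp [233.28 148.53]
scene igniter_tip 0.36 [253.1 214.5] exp [223.65 175.58]
px per 10mm X,Y,Z [array([ 1.17, -3.34]), array([3.52, 0.86]), array([0.67, 1.51])]
top lens 0.65 [204.5 182. ] exp [202.85 184.93]
top lens 0.54 [198.2 169.2] exp [202.85 184.93]
top igniter_tip 0.67 [221.2 215.2] exp [220.47 211.78]
top igniter_tip 0.55 [343.8 256.6] exp [220.47 211.78]
px per 10mm X,Y,Z [array([-2.28, -3.47]), array([ 3.61, -2.27]), array([-0.42, -0.96])]
[518.45 236.68 137.61] [518.5  236.67 137.35] [1. 0. 0.] [ 0.26 -0.77 -0.81] 25.95
```

```bash
python3 - <<'E'
from hold import *
from scipy.optimize import least_squares
def ld(f): M=np.load(f);return(M[:,:3],M[:,3:6],M[:,6])
T=np.array(calibration("wrist")["tool_from_camera"]);g=float(np.load("g.npy"))
W=[((245.3,227.2),ld("C0.npy"),2.5),((244.7,217.6),ld("C1.npy"),2.5),((262.2,197.2),ld("F0.npy"),1),((265,198.7),ld("F1.npy"),1)]
Fx={"scene":[(231.6,149.9),(235.1,151)],"top":[(206.9,183.8),(204.5,182)]}
tips=[(251.5,173.2),(251,174.6),(252.1,177.6)]
Cs={n:cam(n) for n in Fx}
def res(v,zs=2.):
    L=v[:3];b=v[3:6];r=[*(b/1.5)]   # b: camera offset error, camera axes
    for px,(K,Rc,e),s in W: r+=list((proj(L,(K,Rc,e+Rc@b))-px)/s)
    Ct=(np.array(calibration("wrist")["K"]),T[:3,:3],T[:3,3]+T[:3,:3]@b)
    for px in tips: r+=list((proj([40,0,-g],Ct)-px)/np.array([2,3.5]))
    for i,n in enumerate(Fx):
        d=v[6+3*i:9+3*i];K,Rc,e=Cs[n];r+=list(d/2)
        for px in Fx[n]: r+=list((proj(L,(K,Rc,e+d))-px)/2)
    r+=[(L[2]-195)/zs]
    return np.array(r)
for zs in(2.,50.):
    s=least_squares(res,np.r_[P,np.zeros(9)],args=(zs,)); L=s.x[:3]
    cov=np.linalg.inv(s.jac.T@s.jac)[:3,:3]; F=np.c_[X,np.cross(Z,X),Z]
    print(zs,L,"bias",s.x[3:6],"shift in X,Y,Z",F.T@(L-P),"sd",np.sqrt(np.diag(F.T@cov@F)),"lat",-.5402*L[0]+.8415*L[1],2*s.cost)
E
```

```text
2.0 [610.85 293.98 193.47] bias [-0.82 -1.28 -0.07] shift in X,Y,Z [2.2  1.65 2.17] sd [1.17 0.93 1.76] lat -82.5915787388054 14.779827396142618
50.0 [611.93 294.23 192.43] bias [-0.72 -1.24 -0.12] shift in X,Y,Z [2.71 2.03 3.55] sd [1.29 1.01 2.26] lat -82.96886910143257 13.798320348748058
```

```bash
python3 - <<'E'
from hold import *
g=float(np.load("g.npy")); tcp=P-100*X+g*Z
servo_line(tcp-90*Z-20*X,200,q)
T=np.array(calibration("wrist")["tool_from_camera"]);b=T[:3,:3]@np.array([-0.82,-1.28,-.07]);F=np.c_[X,np.cross(Z,X),Z]
L1=np.array([610.85,293.98,193.47])
for dx,dz in((0,90),(-15,90),(0,110)):
    try: servo_line(tcp-dz*Z-dx*X,120,q); wait(0.2)
    except MotionError as e: print(e);continue
    im,C=shot("wrist",f"k{dx}_{dz}.png"); Rt,p=pose(get_state()); C=(C[0],C[1],C[2]+Rt@b)
    for n,w in(("lens",L1),("igniter_tip",p+40*X-g*Z)):
        for m in mark_of(n,"wrist")[:1]: print(n,round(m["p"],2),np.array(m["point"]),"exp",proj(w,C))
    print([proj(L1+10*F[:,i],C)-proj(L1,C) for i in range(3)])
    # dark barrel columns just behind the front
    for m in masks_of("camera_stand","wrist")[:1]: print("ext",m["p"],m["extent"])
print(get_state()["clock"])
E
```

```text
lens 0.89 [253.1  46. ] exp [253.68  47.83]
igniter_tip 0.79 [251.6 176.3] exp [251.09 174.77]
[array([  0.04, -17.14]), array([15.62, -0.  ]), array([-0.12,  2.39])]
ext 0.66 [203.2, 0.3, 300.4, 118.4]
lens 0.78 [250.6  71.9] exp [253.66  73.42]
igniter_tip 0.96 [251.  176.9] exp [251.1  174.87]
[array([  0.04, -16.42]), array([15.27, -0.  ]), array([-0.11,  1.24])]
ext 0.75 [203.7, 0.6, 302.8, 131.3]
lens 0.9 [252.7  49.8] exp [253.57  53.29]
igniter_tip 0.82 [250.5 173.9] exp [251.33 175.08]
[array([  0.03, -15.59]), array([14.28, -0.  ]), array([-0.1 ,  1.97])]
28.7
```

```bash
python3 - <<'E'
from hold import *
g=float(np.load("g.npy")); Y=np.cross(Z,X); L=P+3.4*X+0.8*Y+2.8*Z; tcp=L-100*X+g*Z
servo_line(tcp-90*Z-20*X,200,q); servo_line(tcp-20*X,150,q); servo_line(tcp,60,q); wait(0.4)
e=tcp-get_state()["eef_pos"]; print("err",e)
servo_line(tcp+e,20,q); wait(0.5)
st=get_state(); print(tcp-st["eef_pos"],st["qd"],st["opening"],st["grip_force"],st["wrist_force"],st["clock"],np.array(st["orientation"]),q)
im,C=shot("wrist","fin.png"); m=mark_of("igniter_tip","wrist")[:1]; print(m)
im,C=shot("top"); 
for n in("dial_grip","scale_mark","igniter_tip"): print(n,[(x["p"],np.array(x["point"])) for x in mark_of(n,"top")[:1]])
E
```

```text
err [0.08 0.05 0.01]
[-0.08 -0.06 -0.  ] [ 0.  0.  0. -0. -0. -0.] 18.08601984679612 58.66417879820801 [ 0.57  0.11 -0.33] 31.375 [-0.06  0.94  0.27  0.21] [np.float64(-0.06092865822085532), np.float64(0.9368145952554177), np.float64(0.2748314167535311), np.float64(0.2076867956541321)]
[{'point': [251.0, 175.6], 'p': 0.58}]
dial_grip [(0.48, array([349.7, 258.9]))]
scale_mark []
igniter_tip [(0.39, array([215.8, 206.3]))]
```

The arm is steady, the grip is firm and the tip has not moved in the hand, so I hand it in.

```bash
python3 -c "
from plant import *
print(job_done())"
```

```text
the job is handed in; nothing more can be done
None
```

The job is handed in at about 31 s: the dial was turned to the long mark (within about 1° in the image), and the arm holds the igniter steady with its ceramic tip pointing into the lens, aimed at 60 mm and centred to an estimated 1–2 mm; the judge's result was not shown.

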